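# Shut the assortment case and push it home

## Robot

A 6-joint arm with a two-finger parallel gripper is mounted at the origin on a cart in front of the work surface, level with it; the furniture and walls round the work are solid. World frame = base frame: x ahead of the robot, y to its left, z up, the work surface at z = 0. Lengths are in m, angles in degrees, forces in N, time in s.
With the tool pointing down it reaches from about 0.375 to 0.75 m from the base axis. Payload 9 kg.
Tool frame: the origin (TCP) lies at the very end of the fingers, on their centre line; the grasp point (between the pads) lies 19 mm behind it; z points along the fingers, y is the line along which they close (so a half turn about z gives the same grasp; the last joint's range is limited). The gripper opens to 85 mm and grips with 20 to 120 N. Pads are 22 mm wide; open, the fingers measure 114 mm over their backs; the gripper's body (76 mm by 85 mm) begins 54 mm behind the grasp point. The pads swing forward as they close: fully open they stand 13 mm farther back than shut.
Start: joints at [-89.192, 5.964, 5.575, 89.605, 0, 77.527], TCP at [0.138, -0.584, 0.231] pointing down, gripper open.
Joint ranges: [-171.21, 171.21], [-48.23, 106.86], [-62.78, 66.21], [-105.2, 120.99], [-86.42, 89.51], [-180, 180]. Speed limits (degrees/s): [127.2, 127.2, 147.25, 180, 180, 180].

## Interface

Orientations are given as [roll, pitch, yaw] about the fixed x, y, z axes, in that order (R = Rz(yaw) Ry(pitch) Rx(roll)).
In Python, from station import manip gives the robot as it stands.
- The arm moves only by the shell command python3 steer.py 'ROWS' [OPENING] [FORCE]. ROWS is a JSON list of rows, 1 to 8 of them, each an object with the fields trans (a list: dx, dy, dz in m), rot (a list: a rotation vector rx, ry, rz in degrees); a field left out counts as zero; each row is the pose to reach, as a shift and turn from the pose commanded when the command began, along the tool's axes at that moment; what a row does not reach only later rows make up. A row lasts 1/8 s, in which the tool goes at most 0.0625 m and 10.7 degrees, less where a joint would pass 70% of its speed; a pose out of reach is approached as far as the arm can. OPENING is the opening from 0.0 (shut) to 1.0 (fully open), set as the command begins (- or left out keeps the last). The fingers move at their own pace and stop on an object; FORCE is the grip in N (left out, the last holds). Time passes only in rows, so rows that do not move let the fingers close. It prints the time, the measured TCP pose, the force, the opening and the grip force at its end. Input that does not fit is refused with a message, and nothing moves.
- manip.get_obs(): the state, without advancing time (a new reading comes with each control period).
- manip.get_image(name): name is "side" or "top"; returns the picture (400x640x3 uint8, blue, green, red); there is no depth.
- manip.camera_model(name): a dict with "fovy" (degrees; the focal length in pixels is half the picture's height over the tangent of half this angle, whatever the lens; pixels are square), "cx", "cy" (the principal point, pixels), "distortion" ([k1, k2, p1, p2, k3] as OpenCV has them; the pictures are not rectified), "T" (4x4, takes a point from camera to world coordinates). Camera axes: x right, y down, z forward; pixel columns grow to the right and rows downward; lengths in m; the calibration is good to about 2 mm. A picture is of the moment at which its call begins. camera_model takes no time and is no camera call.
- manip.close_job(): hands the job in; it is judged then, once.
The state is a dict: "time_s": time; "joints": joint angles; "qvel": joint speeds; "joint_efforts": joint torques, N m; "eef_pos": TCP position; "eef_rot": TCP orientation; "force": force on the tool from outside, world axes, zero at the start; "ft_torque": the same for the moment, N m; "width": opening from 0.0 (shut) to 1.0 (fully open); "grip_force": force on a finger pad.
Only numpy, scipy, OpenCV 4.12 (cv2) and the standard library are available. Lean on these libraries where they do the work, as an engineer would, in place of code of your own. Each camera call takes 0.05 s, during which the arm holds its last target. There are 200 camera calls.

## Task

Put the open assortment case away without grasping or lifting anything: while it still stands out on the runway, push its clear lid over with the fingertips so that it is fully shut. Then push the case by its front into the pigeonhole until it is fully home against the back stop. Push gently and leave everything else on the table and on the pigeonhole where it is.

Things in the scene. Friction and masses are not known exactly. Their poses are not given: they have to be found in the camera images.
- rack: Fixed low plywood pigeonhole with a runway before it. Origin on the table under the middle of the bay's mouth; x horizontal into the bay, y left, z up; yaw within 0.3 rad. Floor board 4 mm thick, x -195 to +105 mm, 246 mm wide. Rails along the runway: 24 mm high, inner faces at y = +-112 mm. Bay from x = +9 mm; roof 96x246 mm, underside 56 mm, top 62 mm above the table.
- bay_stop (a point): Middle of the face of the bay's back stop, at rack x = +95 mm, 30 mm above the table. The case is home when its back wall touches this stop; the case's origin is then near rack x = +27 mm and the front part of the case still sticks out of the bay.
- case: Assortment case, loose on the runway's floor board, square to the rails, 5 to 8 mm play each side. 142 mm deep (x, with latch tab), 213 wide (y), 40 high when shut; 0.7 to 1 kg. Origin under its centre; x into the bay, z up; front wall at x = -65, back wall at x = +65 mm. At the start its origin is 75 to 105 mm in front of the bay's mouth.
- case_lid (a joint): Angle of the clear lid, rad: 0 shut, 1.57 straight up, more leans back to the bay, 2.06 stop; starts at 1.4 to 1.72. Hinge line along case y at case x = +68 mm, 37 mm above the case's underside. The lid is a 2 mm plate, 211 mm wide, reaching 133 mm from the hinge. Light friction holds it near upright; pushed below about 0.6 rad it sinks shut by itself in a second or two.
- lid_edge (a point): Middle of the lid's free edge, 131 mm from the hinge line.
- case_front (a point): Middle of the outer face of the case's front wall, 20 mm above the case's underside; the wall is 36 mm high.
- gear: white plastic gear wheel, 56 mm across, 15 mm thick, lying on the roof of the pigeonhole at its left; origin under its centre
- tin: round tin, 70 mm across, 30 mm high, on the table left of the runway; origin under its centre
- block: aluminium block with two holes, 60x25x24 mm, on the table right of the runway; origin under its centre
- tape: roll of black tape lying flat, 113 mm across, 48 mm high, at the left on the table; origin under its centre
- pack: flat blister pack, 72x100x13 mm, left on the table; origin under its centre
- measure: tape measure standing, 36x89x65 mm, right on the table; origin under its centre
- glue: glue bottle, 61 mm across, 184 mm tall, standing on the left; origin under its centre

How it is judged (in metres and radians):
On the way, in this order (a step that is already met when the one before it is completed fails the run):
1. the lid is shut while the case still stands out on the runway (value of joint case_lid below 0.06 rad and x of case in the frame of rack below -0.05 m), for 0.2 s.
2. the case is fully home in the pigeonhole, lid shut (value of joint case_lid below 0.06 rad and x of case in the frame of rack above 0.023 m), for 0.2 s.
At the end, for the whole second after the job is handed in: The lid is shut (below 0.06 rad) and the case rests flat and still on the floor board, fully home: its origin at least 23 mm inside the bay mouth (within about 5 mm of the back stop) (all of step 2 and linear speed of case below 0.01 m/s and angle between case's own z axis and vertical below 0.05 rad and height (world z) of case below 0.012 m); the robot touches nothing.
It fails at once if the case is lifted or tipped (underside centre more than 20 mm above the table, or tilted over 0.15 rad) (height (world z) of case above 0.02 m or angle between case's own z axis and vertical above 0.15 rad).
It fails at once if the case or its lid is squeezed or rammed (over 40 N from the fingers) (contact force between the fingers and case above 40 N).
It fails at once if something else is moved by more than 20 mm (distance of any of gear, tin, block, tape, pack, measure, glue from where it was at the start of the episode above 0.02 m).
It also fails if it takes over 48 s, if anything falls off the work surface, if the arm or the gripper's body presses on something with over 40 N, if the wrist force passes 120 N, or if a joint passes its speed limit or range.

## Working session

There is one attempt and no reset: what is moved stays moved. The work goes in short steps, Python scripts to look and compute and a shell command to move; the robot and the scene stay as the last step left them, time stands still between calls to the robot, and variables do not carry over. Pictures are saved under pics/ and viewed, at most 10 in all, crops included, and the job is handed in when it is done.

```bash
ls; mkdir -p pics
python3 - <<'E'
from station import manip
import cv2,numpy as np
np.set_printoptions(precision=4,suppress=True)
for n in("side","top"):
    cv2.imwrite(f"pics/{n}0.png",manip.get_image(n)); c=manip.camera_model(n); print(n,c)
o=manip.get_obs();print(o)
E
```

```text
pics
station.py
steer.py
side {'fovy': 48.593253821731786, 'cx': 313.4915146796823, 'cy': 199.19517719525518, 'distortion': array([-0.0973,  0.    ,  0.    ,  0.    ,  0.    ]), 'T': array([[-0.9993,  0.0187, -0.0327,  0.6466],
       [ 0.0374,  0.4083, -0.9121,  1.4323],
       [-0.0037, -0.9126, -0.4087,  0.7054],
       [ 0.    ,  0.    ,  0.    ,  1.    ]])}
top {'fovy': 52.89249126607838, 'cx': 326.0518288382335, 'cy': 195.65047319327368, 'distortion': array([0.0206, 0.    , 0.    , 0.    , 0.    ]), 'T': array([[-0.0155, -0.99  ,  0.1404,  0.403 ],
       [-0.9998,  0.014 , -0.0122,  0.0264],
       [ 0.0101, -0.1405, -0.99  ,  1.2793],
       [ 0.    ,  0.    ,  0.    ,  1.    ]])}
{'time_s': 0.1, 'joints': array([-89.192 ,   5.9954,   5.5316,  89.6054,   0.002 ,  77.5262]), 'qvel': array([ 0.0127, -0.0649,  0.0978, -0.1094, -0.0146, -0.1251]), 'joint_efforts': array([  0.0067, -55.8205,  50.4722,   0.0131,  -0.0002,   0.    ]), 'eef_pos': array([ 0.1379, -0.5836,  0.2306]), 'eef_rot': array([-179.9328,   -0.0169,   13.2819]), 'force': array([0.4938, 1.1696, 0.1998]), 'ft_torque': array([-0.0436,  0.0022, -0.0055]), 'grip_force': 0.0, 'width': 0.996936613032309}
```

View pics/top0.png

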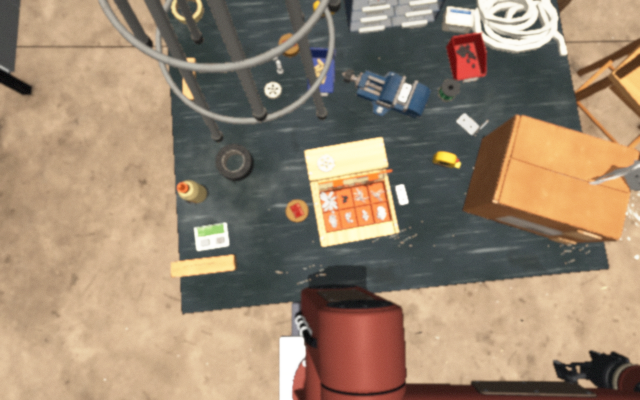

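View pics/side0.png

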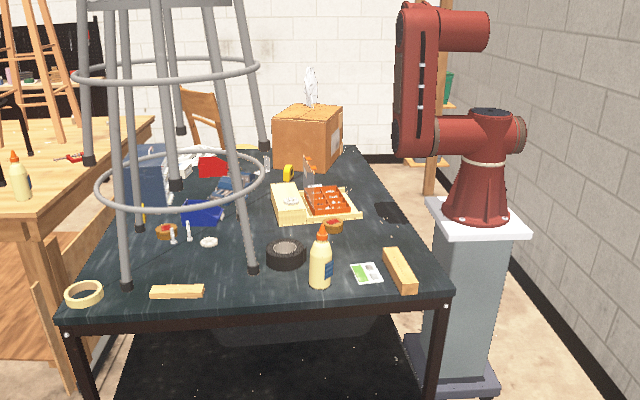

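Top picture: the rack sits at px (305–398, 138–245), its roof at the top and the case (orange compartments) below, so the runway faces the robot. In the side picture the rack is at (270–362, 180–222), with the lid near upright around (305–318, 155–190). I'll enlarge both.

Run:
```python
import cv2
a=cv2.imread("pics/top0.png")[132:250,295:405]; b=cv2.imread("pics/side0.png")[145:230,260:370]
cv2.imwrite("pics/topc.png",cv2.resize(a,None,fx=5,fy=5,interpolation=cv2.INTER_CUBIC))
cv2.imwrite("pics/sidec.png",cv2.resize(b,None,fx=7,fy=7,interpolation=cv2.INTER_CUBIC))
```

```text
(no output)
```

View pics/topc.png

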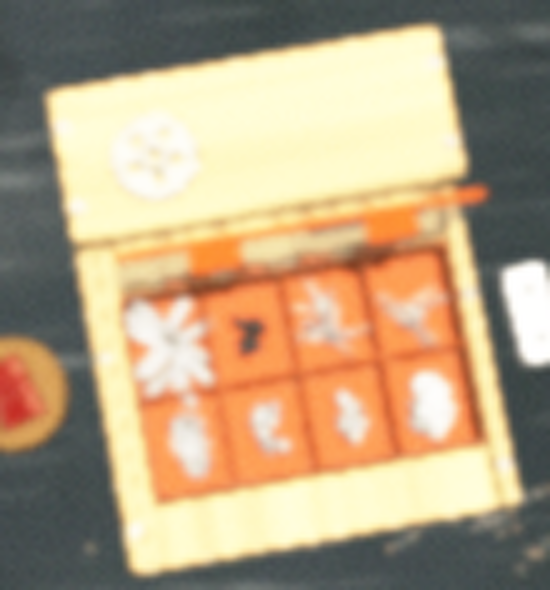

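View pics/sidec.png

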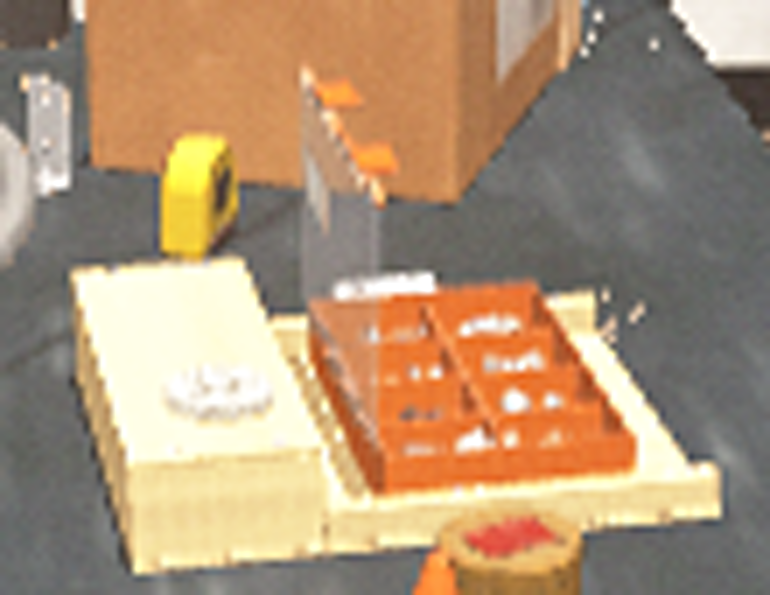

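Top crop: roof corners at about (47,93), (440,25), (468,172), (78,243), runway front corners at (135,575) and (520,500), and the case's front top edge runs (158,502)–(480,440). Side crop: the lid's free edge runs (305,70)–(380,198), and the near roof corners are (130,460) and (325,447). I'll fit the poses by reprojection.

```bash
cat > h.py <<'E'
from station import manip
import cv2,numpy as np
from scipy.optimize import least_squares
np.set_printoptions(precision=4,suppress=True)
def proj(n,P):
    c=manip.camera_model(n);f=200/np.tan(np.radians(c["fovy"]/2));W=np.linalg.inv(c["T"])
    return cv2.projectPoints(np.asarray(P,float),cv2.Rodrigues(W[:3,:3])[0],W[:3,3],np.array([[f,0,c["cx"]],[0,f,c["cy"]],[0,0,1]]),np.array(c["distortion"]))[0][:,0]
def R2W(p,P):
    P=np.asarray(P,float);c,s=np.cos(p[2]),np.sin(p[2])
    return np.c_[p[0]+c*P[:,0]-s*P[:,1],p[1]+s*P[:,0]+c*P[:,1],P[:,2]]
def lidpt(cx,th,y,r=.133): return [cx+.068-r*np.cos(th),y,.041+r*np.sin(th)]
E
python3 - <<'E'
from h import *
t=lambda u,v:(295+u/5,132+v/5)
s=lambda u,v:(260+u/7,145+v/7)
T=np.array([t(47,93),t(440,25),t(468,172),t(78,243),t(135,575),t(520,500),t(158,502),t(480,440),t(115,258),t(487,192)])
S=np.array([s(130,460),s(325,447),s(72,268),s(243,260),s(637,437),s(537,283),s(380,198),s(305,70)])
def pts(q):
    p=q[:3];cx,th=q[3:]
    Tp=[[.105,.123,.062],[.105,-.123,.062],[.009,-.123,.062],[.009,.123,.062],[-.195,.123,.024],[-.195,-.123,.024],[cx-.065,.1065,.04],[cx-.065,-.1065,.04],lidpt(cx,th,.1055),lidpt(cx,th,-.1055)]
    Sp=[[.105,.123,.062],[.009,.123,.062],[.105,-.123,.062],[.009,-.123,.062],[cx-.065,.1065,.04],[cx-.065,-.1065,.04],lidpt(cx,th,.1055),lidpt(cx,th,-.1055)]
    return proj("top",R2W(p,Tp))-T,proj("side",R2W(p,Sp))-S
r=least_squares(lambda q:np.r_[pts(q)[0].ravel(),pts(q)[1].ravel()],[.55,0,.1,-.09,1.57],loss="soft_l1")
print(r.x);print(pts(r.x)[0]);print(pts(r.x)[1])
p=r.x[:3];cx,th=r.x[3:]
print("lid edge",R2W(p,[lidpt(cx,th,0)]),"front",R2W(p,[[cx-.065,0,.024],[-.038,0,.024]]), "runway front",R2W(p,[[-.195,0,0]]),np.degrees(p[2]))
E
```

```text
[ 0.6341 -0.0633  0.1647 -0.0898  1.5558]
[[ 0.3941  0.0895]
 [-0.6122  0.1132]
 [-0.0692  0.3562]
 [-0.4268  0.0643]
 [-0.0228 -0.3033]
 [ 0.6686  0.4744]
 [-1.6635  0.2663]
 [ 1.7664  0.3243]
 [-0.7605  0.2433]
 [-1.0857  0.2675]]
[[-0.323  -1.3628]
 [-0.3117 -2.0105]
 [-0.2291 -0.5639]
 [-0.2588 -1.3575]
 [-0.2732 -0.9877]
 [-0.7655 -1.197 ]
 [ 0.0872  0.4312]
 [-0.4525 -0.6198]]
lid edge [[ 0.6106 -0.0672  0.174 ]] front [[ 0.4813 -0.0887  0.024 ]
 [ 0.5966 -0.0696  0.024 ]] runway front [[ 0.4417 -0.0953  0.    ]] 9.434188360205564
```

```bash
cat >> h.py <<'E'
p=np.array([.6341,-.0633,.1647])
def ray(n,uv,z):
    c=manip.camera_model(n);f=200/np.tan(np.radians(c["fovy"]/2))
    d=cv2.undistortPoints(np.array([[uv]],float),np.array([[f,0,c["cx"]],[0,f,c["cy"]],[0,0,1]]),np.array(c["distortion"]))[0,0]
    v=c["T"][:3,:3]@np.r_[d,1];o=c["T"][:3,3];return o+v*(z-o[2])/v[2]
def todo(tgt,P=p):
    from scipy.spatial.transform import Rotation as R
    o=manip.get_obs();Rt=R.from_euler("xyz",o["eef_rot"],degrees=True)
    q=o["eef_pos"]-np.r_[P[:2],0];c,s=np.cos(P[2]),np.sin(P[2])
    print("t",o["time_s"],"rack tcp",[round(float(v),4) for v in (c*q[0]+s*q[1],-s*q[0]+c*q[1],q[2])],"F",o["force"])
    G=R.from_euler("xyz",[180,0,np.degrees(P[2])],degrees=True)
    for t in tgt:
        w=R2W(P,[t])[0];print(t,"world",w,"row",Rt.inv().apply(w-o["eef_pos"]),(Rt.inv()*G).as_rotvec(degrees=True))
E
python3 - <<'E'
from h import *
for uv in[(470,210),(520,118),(590,240),(637,148)]:print(uv,ray("top",uv,0)[:2],ray("top",uv,.2)[:2],ray("top",uv,.25)[:2])
for uv in[(274,170),(325,174),(343,150),(272,120),(322,125),(343,107)]: print(uv,ray("side",uv,0)[:2],ray("side",uv,.2)[:2])
todo([[-.16,.0,.24],[.02,0,.24]])
E
python3 steer.py '[{"trans": [0.055, -0.05, -0.009], "rot": [0, 0, 0.5]}, {"trans": [0.11, -0.1, -0.009], "rot": [0, 0, 1]}, {"trans": [0.165, -0.15, -0.009], "rot": [0, 0, 1.5]}, {"trans": [0.22, -0.2, -0.009], "rot": [0, 0, 2]}, {"trans": [0.28, -0.25, -0.009], "rot": [0, 0, 2.5]}, {"trans": [0.335, -0.3, -0.009], "rot": [0, 0, 3]}, {"trans": [0.39, -0.35, -0.009], "rot": [0, 0, 3.5]}, {"trans": [0.443, -0.403, -0.009], "rot": [0, 0, 3.85]}]' 0 20; python3 steer.py '[{}]' >/dev/null; python3 -c "
from h import *
todo([[.015,0,.24],[.015,0,.15]])"
```

```text
time_s: 1.1
eef_pos: [0.4225, -0.1711, 0.2401]
eef_rot: [180.0, -0.0, 9.4]
force: [1.1, -0.4, 0.2]
width: 0.002
grip_force: 0.0
t 1.225 rack tcp [-0.2253, -0.0699, 0.2402] F [-1.1122 -1.1134 -0.5834]
[0.015, 0, 0.24] world [ 0.6489 -0.0608  0.24  ] row [ 0.2408 -0.0683  0.0003] [-0.0385 -0.014   0.3803]
[0.015, 0, 0.15] world [ 0.6489 -0.0608  0.15  ] row [ 0.2408 -0.0682  0.0903] [-0.0385 -0.014   0.3803]
```

```bash
python3 steer.py '[{"trans": [0.04, -0.012, 0], "rot": [0, 0, 0.1]}, {"trans": [0.08, -0.024, 0], "rot": [0, 0, 0.2]}, {"trans": [0.12, -0.036, 0], "rot": [0, 0, 0.38]}, {"trans": [0.16, -0.048, 0], "rot": [0, 0, 0.38]}, {"trans": [0.2, -0.06, 0], "rot": [0, 0, 0.38]}, {"trans": [0.245, -0.068, 0], "rot": [0, 0, 0.38]}, {"trans": [0.245, -0.068, 0], "rot": [0, 0, 0.38]}]' 0 20;  python3 - <<'E'
from h import *
todo([[.02,0,.15]])
cv2.imwrite("pics/s1.png",cv2.resize(manip.get_image("side")[90:230,230:390],None,fx=4,fy=4,interpolation=cv2.INTER_CUBIC))
E
```

```text
time_s: 2.1
eef_pos: [0.6533, -0.0658, 0.2371]
eef_rot: [-179.9, 0.2, 9.1]
force: [-0.3, -1.3, 0.1]
width: -0.002
grip_force: 0.0
t 2.1 rack tcp [0.0186, -0.0056, 0.2371] F [-0.295  -1.3105  0.0734]
[0.02, 0, 0.15] world [ 0.6538 -0.06    0.15  ] row [ 0.0017 -0.0055  0.0872] [-0.0933  0.1979 -0.3416]
```

View pics/s1.png

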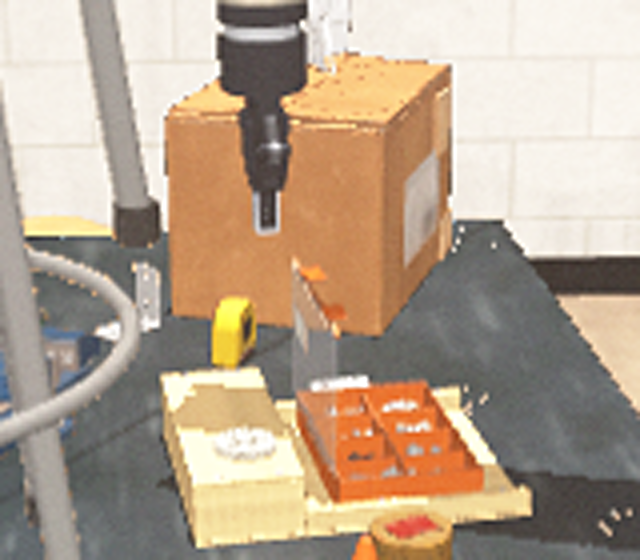

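The shut fingers (tip at about (267,233)) hang on the bay side of the lid's free edge, which runs (293,262)–(337,333). They are clear above the roof, so I'll descend behind the lid.

```bash
python3 steer.py '[{"trans": [0.004, -0.003, 0.03]}, {"trans": [0.004, -0.006, 0.06], "rot": [0, 0, -0.3]}, {"trans": [0.004, -0.006, 0.088], "rot": [0, 0, -0.3]}, {"trans": [0.004, -0.006, 0.088], "rot": [0, 0, -0.3]}]'; python3 -c "
from h import *
todo([[-.012,0,.146],[-.03,0,.140],[-.07,0,.12],[-.10,0,.09]])"
```

```text
time_s: 2.65
eef_pos: [0.6531, -0.0599, 0.1506]
eef_rot: [-179.9, 0.2, 9.3]
force: [-0.3, 0.2, 0.4]
width: 0.002
grip_force: 0.0
t 2.65 rack tcp [0.0193, 0.0002, 0.1506] F [-0.3376  0.2249  0.364 ]
[-0.012, 0, 0.146] world [ 0.6223 -0.0653  0.146 ] row [-0.0313  0.0003  0.0047] [-0.0752  0.1965 -0.1569]
[-0.03, 0, 0.14] world [ 0.6045 -0.0682  0.14  ] row [-0.0492  0.0004  0.0107] [-0.0752  0.1965 -0.1569]
[-0.07, 0, 0.12] world [ 0.565  -0.0748  0.12  ] row [-0.0892  0.0005  0.0309] [-0.0752  0.1965 -0.1569]
[-0.1, 0, 0.09] world [ 0.5355 -0.0797  0.09  ] row [-0.1191  0.0006  0.061 ] [-0.0752  0.1965 -0.1569]
```

```bash
python3 steer.py '[{"trans": [-0.015, 0, 0.002]}, {"trans": [-0.025, 0, 0.003]}, {"trans": [-0.033, 0, 0.004]}, {"trans": [-0.041, 0, 0.006]}, {"trans": [-0.05, 0, 0.008]}, {"trans": [-0.059, 0, 0.01]}, {"trans": [-0.068, 0, 0.013]}]'; python3 steer.py '[{"trans": [-0.01, 0, 0.005]}, {"trans": [-0.019, 0, 0.01]}, {"trans": [-0.027, 0, 0.016]}, {"trans": [-0.035, 0, 0.022]}, {"trans": [-0.041, 0, 0.028]}, {"trans": [-0.047, 0, 0.034]}, {"trans": [-0.053, 0, 0.042]}, {"trans": [-0.058, 0, 0.049]}]'
python3 - <<'E'
from h import *
todo([[-.10,0,.15]])
cv2.imwrite("pics/s2.png",cv2.resize(manip.get_image("side")[90:230,230:390],None,fx=4,fy=4,interpolation=cv2.INTER_CUBIC))
E
```

```text
time_s: 3.52
eef_pos: [0.5876, -0.0703, 0.1391]
eef_rot: [180.0, 0.0, 9.4]
force: [0.7, -0.3, 0.8]
width: 0.001
grip_force: 0.2
time_s: 4.53
eef_pos: [0.5305, -0.0797, 0.0896]
eef_rot: [-180.0, 0.0, 9.4]
force: [-0.2, 0.0, -0.1]
width: -0.004
grip_force: 0.0
t 4.525 rack tcp [-0.1049, 0.0008, 0.0896] F [-0.171   0.0018 -0.0682]
[-0.1, 0, 0.15] world [ 0.5355 -0.0797  0.15  ] row [ 0.0049  0.0008 -0.0604] [-0.0026  0.0127 -0.0854]
```

View pics/s2.png

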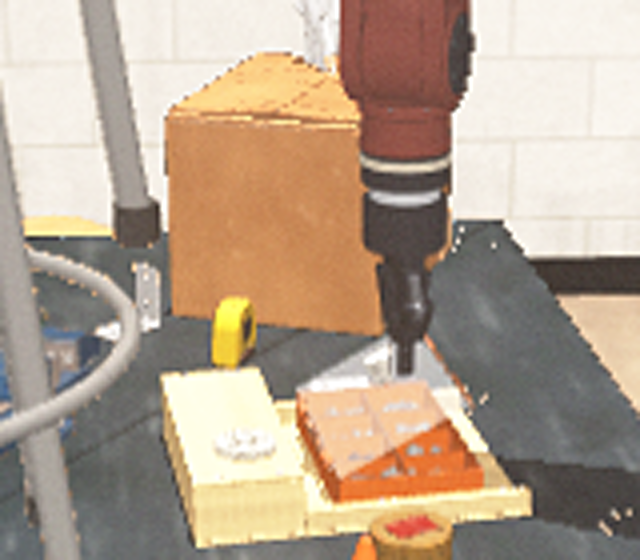

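The lid now leans at about 0.5 rad over the case, its edge at about (470,405), with the fingertip at (405,372) resting on it. I'll lift off, move in front of the case and let the lid sink shut.

```bash
python3 steer.py '[{"trans": [0.0, 0, -0.03]}, {"trans": [-0.01, 0, -0.06]}, {"trans": [-0.045, 0, -0.06]}, {"trans": [-0.083, 0, -0.06]}, {"trans": [-0.083, 0, -0.06]}, {"trans": [-0.083, 0, -0.06]}, {"trans": [-0.083, 0, -0.06]}, {"trans": [-0.083, 0, -0.06]}]';python3 steer.py '[{}, {}, {}, {}, {}, {}, {}, {}]' >/dev/null
python3 - <<'E'
from h import *
todo([[-.188,0,.05],[-.188,0,.016]])
cv2.imwrite("pics/s3.png",cv2.resize(manip.get_image("side")[90:230,230:390],None,fx=4,fy=4,interpolation=cv2.INTER_CUBIC))
E
```

```text
time_s: 5.58
eef_pos: [0.4494, -0.0931, 0.1501]
eef_rot: [-180.0, 0.0, 9.4]
force: [-0.2, -0.2, 0.3]
width: -0.001
grip_force: 0.0
t 6.575 rack tcp [-0.1874, 0.0008, 0.1503] F [0.7052 0.1865 0.0682]
[-0.188, 0, 0.05] world [ 0.4486 -0.0941  0.05  ] row [-0.0006  0.0008  0.1003] [ 0.008  -0.0006 -0.0848]
[-0.188, 0, 0.016] world [ 0.4486 -0.0941  0.016 ] row [-0.0006  0.0008  0.1343] [ 0.008  -0.0006 -0.0848]
```

View pics/s3.png

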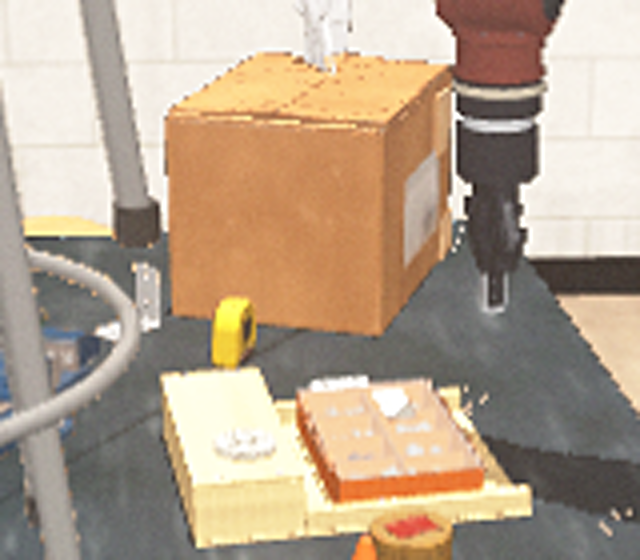

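The lid lies flat on the case (front edge (432,382)–(483,468), where the case rim was before). The fingertip is at (495,305), in front of the case. I'll lower it and check that the lid has come to rest.

```bash
python3 - <<'E'
from h import *
np.save("/tmp/a.npy",manip.get_image("top"))
E
python3 steer.py '[{"trans": [0, 0.001, 0.04]}, {"trans": [0, 0.001, 0.08]}, {"trans": [-0.001, 0.001, 0.11]}, {"trans": [-0.001, 0.001, 0.134]}, {"trans": [-0.001, 0.001, 0.134]}]'
python3 - <<'E'
from h import *
todo([[-.166,0,.016],[-.06,0,.016],[-.049,0,.016]])
a=np.load("/tmp/a.npy").astype(int);b=manip.get_image("top");d=np.abs(a-b.astype(int)).max(2)
print("lid region diff",d[182:222,325:385].mean(),d[182:222,325:385].max(), "ref",d[230:300,200:290].mean())
s=manip.get_image("side");top=cv2.resize(b[130:255,290:410],None,fx=4.5,fy=4.5,interpolation=cv2.INTER_CUBIC)
cv2.imwrite("pics/t4.png",top)
E
```

```text
time_s: 7.3
eef_pos: [0.4468, -0.0936, 0.0147]
eef_rot: [-179.9, 0.2, 9.4]
force: [-0.0, -0.5, -0.1]
width: 0.002
grip_force: 0.0
t 7.3 rack tcp [-0.1897, 0.0009, 0.0147] F [-0.001  -0.467  -0.1038]
[-0.166, 0, 0.016] world [ 0.4703 -0.0905  0.016 ] row [ 0.0237  0.0008 -0.0014] [-0.119   0.1619 -0.0834]
[-0.06, 0, 0.016] world [ 0.5749 -0.0731  0.016 ] row [ 0.1297  0.0007 -0.0017] [-0.119   0.1619 -0.0834]
[-0.049, 0, 0.016] world [ 0.5858 -0.0713  0.016 ] row [ 0.1407  0.0007 -0.0017] [-0.119   0.1619 -0.0834]
lid region diff 19.98375 157 ref 2.5347619047619045
```

View pics/t4.png

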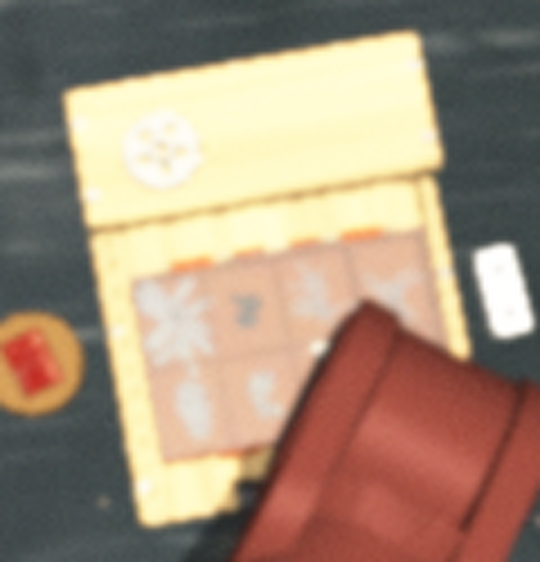

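The top view shows the lid flat over the compartments (front-left corner near (165,460), where the case front was before). The case is unmoved, with a left latch tab at about (220,455). I'll push between the tabs.

```bash
python3 steer.py '[{"trans": [0.01, 0.001, 0]}, {"trans": [0.017, 0.001, 0]}, {"trans": [0.023, 0.001, 0]}, {"trans": [0.029, 0.001, 0]}, {"trans": [0.036, 0.001, 0]}, {"trans": [0.043, 0.001, 0]}, {"trans": [0.05, 0.001, 0]}]'; python3 -c "
from h import *
todo([[-.06,0,.016],[-.049,0,.016]])"
```

```text
time_s: 8.28
eef_pos: [0.4974, -0.0872, 0.0162]
eef_rot: [180.0, 0.1, 9.3]
force: [-5.7, 0.6, 4.1]
width: -0.001
grip_force: 2.9
t 8.275 rack tcp [-0.1388, -0.0011, 0.0162] F [-5.7412  0.6413  4.0865]
[-0.06, 0, 0.016] world [ 0.5749 -0.0731  0.016 ] row [ 0.0788 -0.0013  0.0001] [ 0.001   0.1109 -0.0946]
[-0.049, 0, 0.016] world [ 0.5858 -0.0713  0.016 ] row [ 0.0898 -0.0013  0.0001] [ 0.001   0.1109 -0.0946]
```

```bash
python3 steer.py '[{"trans": [0.009, -0.001, 0]}, {"trans": [0.018, -0.001, 0]}, {"trans": [0.027, -0.001, 0]}, {"trans": [0.036, -0.001, 0]}, {"trans": [0.045, -0.001, 0]}, {"trans": [0.054, -0.001, 0]}, {"trans": [0.063, -0.001, 0]}, {"trans": [0.071, -0.001, 0]}]'; python3 -c "
from h import *
todo([[-.06,0,.016],[-.049,0,.016]])"
```

```text
time_s: 9.28
eef_pos: [0.5673, -0.0746, 0.0161]
eef_rot: [-180.0, 0.1, 9.3]
force: [-5.5, -0.6, 4.1]
width: -0.001
grip_force: 2.9
t 9.275 rack tcp [-0.0678, -0.0002, 0.0161] F [-5.542  -0.5579  4.1073]
[-0.06, 0, 0.016] world [ 0.5749 -0.0731  0.016 ] row [ 0.0078 -0.0002  0.0001] [-0.0029  0.1176 -0.0897]
[-0.049, 0, 0.016] world [ 0.5858 -0.0713  0.016 ] row [ 0.0188 -0.0002  0.    ] [-0.0029  0.1176 -0.0897]
```

Now creep to the stop in small steps, watching the force.

```bash
for i in 1; do python3 steer.py '[{"trans": [0.003, 0, 0]}, {"trans": [0.006, 0, 0]}, {"trans": [0.009, 0, 0]}, {"trans": [0.012, 0, 0]}]' | sed -n '2p;4p'; done; python3 steer.py '[{"trans": [0.0015, 0, 0]}, {"trans": [0.003, 0, 0]}]' | sed -n '2p;4p'
```

```text
eef_pos: [0.5792, -0.0726, 0.0161]
force: [-4.5, -0.8, 2.3]
eef_pos: [0.5824, -0.0722, 0.0161]
force: [-4.1, -0.3, 1.0]
```

```bash
python3 steer.py '[{"trans": [0.001, 0, 0]}, {"trans": [0.002, 0, 0]}]' | sed -n '2p;4p'; python3 -c "
from h import *
todo([[-.049,0,.016]])"
```

```text
eef_pos: [0.5844, -0.0719, 0.0162]
force: [-3.6, 0.1, -0.8]
t 10.275 rack tcp [-0.0504, -0.0003, 0.0162] F [-3.5955  0.0764 -0.7805]
[-0.049, 0, 0.016] world [ 0.5858 -0.0713  0.016 ] row [ 0.0014 -0.0003  0.0002] [ 0.0004  0.0058 -0.0883]
```

```bash
python3 steer.py '[{"trans": [0.001, 0, 0]}, {"trans": [0.001, 0, 0]}]' | sed -n '2p;4p'; python3 steer.py '[{"trans": [0.001, 0, 0]}, {"trans": [0.001, 0, 0]}]' | sed -n '2p;4p'
```

```text
eef_pos: [0.5855, -0.0717, 0.0162]
force: [-2.5, -0.9, -0.9]
eef_pos: [0.5865, -0.0716, 0.0163]
force: [-3.1, -0.0, -0.9]
```

```bash
python3 steer.py '[{"trans": [0.001, 0, 0]}, {"trans": [0.001, 0, 0]}]' | sed -n '2p;4p'; python3 steer.py '[{"trans": [0.001, 0, 0]}, {"trans": [0.001, 0, 0]}]' | sed -n '2p;4p'
```

```text
eef_pos: [0.5875, -0.0715, 0.0163]
force: [-2.2, 0.2, 0.2]
eef_pos: [0.5884, -0.0713, 0.0163]
force: [-3.7, -0.1, -0.1]
```

```bash
python3 steer.py '[{"trans": [0.001, 0, 0]}, {"trans": [0.001, 0, 0]}]' | sed -n '2p;4p'
```

```text
eef_pos: [0.5895, -0.0711, 0.0163]
force: [-3.0, 0.4, -0.6]
```

```bash
python3 steer.py '[{"trans": [0.001, 0, 0]}, {"trans": [0.0015, 0, 0]}]' | sed -n '2p;4p'; python3 steer.py '[{"trans": [0.001, 0, 0]}, {"trans": [0.0015, 0, 0]}]' | sed -n '2p;4p';  python3 - <<'E'
from h import *
todo([[-.049,0,.016]])
cv2.imwrite("pics/s5.png",cv2.resize(manip.get_image("side")[145:230,260:370],None,fx=7,fy=7,interpolation=cv2.INTER_CUBIC))
E
```

```text
eef_pos: [0.5898, -0.0708, 0.016]
force: [-9.5, -0.3, 2.5]
eef_pos: [0.59, -0.0707, 0.0158]
force: [-16.4, -2.2, 5.9]
t 12.025 rack tcp [-0.0447, -0.0001, 0.0158] F [-16.3733  -2.1991   5.9273]
[-0.049, 0, 0.016] world [ 0.5858 -0.0713  0.016 ] row [-0.0043 -0.0001 -0.0001] [-0.0122  0.288  -0.1104]
```

View pics/s5.png

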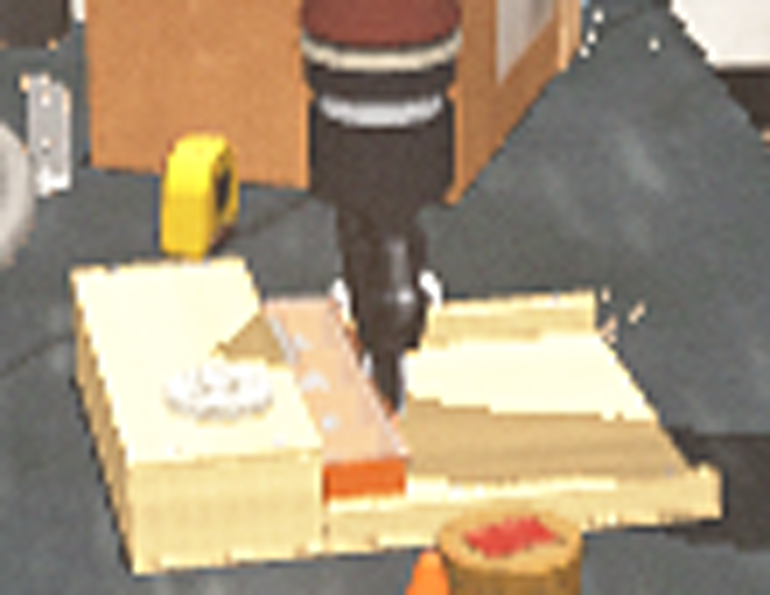

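The force jumped to 16 N with no further travel. The picture shows the case in the bay with about 45 mm (325–405, 460–500) sticking out, the lid shut, and the gear untouched at (218,390). I'll back off, rise and check.

```bash
python3 steer.py '[{"trans": [-0.005, 0, 0]}, {"trans": [-0.015, 0, 0]}, {"trans": [-0.03, 0, 0]}, {"trans": [-0.045, 0, 0]}, {"trans": [-0.05, 0, -0.04]}, {"trans": [-0.07, 0, -0.09]}, {"trans": [-0.11, 0, -0.13]}, {"trans": [-0.11, 0, -0.13]}]';python3 steer.py '[{}, {}, {}, {}]' >/dev/null;  python3 - <<'E'
from h import *
todo([])
cv2.imwrite("pics/s6.png",cv2.resize(manip.get_image("side")[145:230,260:370],None,fx=7,fy=7,interpolation=cv2.INTER_CUBIC))
s=.7**0
for x in(.019,.023,.027,.030):print(x,[(proj("side",R2W(p,[[x-.065,y,.043]]))[0]-[260,145])*7 for y in(.1065,-.1065)])
E
```

```text
time_s: 13.08
eef_pos: [0.4845, -0.0896, 0.1506]
eef_rot: [179.8, -0.4, 9.3]
force: [0.8, -0.5, 0.1]
width: 0.006
grip_force: 0.0
t 13.575 rack tcp [-0.1525, 0.0, 0.1456] F [-0.0317 -0.5957 -0.2185]
0.019 [array([425.2304, 443.9568]), array([343.4041, 285.0348])]
0.023 [array([417.4029, 444.6717]), array([336.4004, 285.6048])]
0.027 [array([409.568 , 445.3871]), array([329.391 , 286.1753])]
0.03 [array([403.6869, 445.9241]), array([324.1302, 286.6036])]
```

View pics/s6.png

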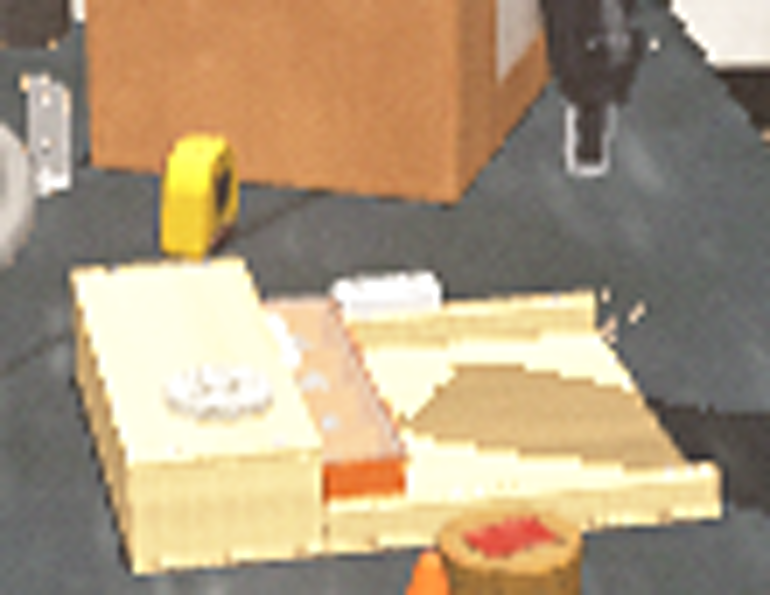

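The front corner at about (405,458) and the far one at about (333,298) match a case x of about 27 mm and a shut lid. Nothing else has moved and the fingers are clear, so I'll hand in.

```bash
python3 -c "
from station import manip
print(manip.close_job())"
```

```text
the job is handed in; nothing more can be done
None
```

I pushed the lid shut with the case still on the runway, then pushed the case home against the back stop (force rose to about 16 N there), and handed the job in at about 14 s; in the last picture nothing else in view had moved, and no verdict came back.

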